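# Free the jammed wood chunk from the smoker's chunk feeder

### The arm

A 7-joint arm with a two-finger parallel gripper is mounted at the origin on a cart in front of the work surface, level with it; the furniture and walls round the work are solid. World frame = base frame: x ahead of the robot, y to its left, z up, the work surface at z = 0. Lengths are in m, angles in rad, forces in N, time in s.
With the tool pointing down it reaches from about 0.35 to 0.9 m from the base axis. Payload 8.1 kg.
Tool frame: the origin (TCP) lies at the very end of the fingers, on their centre line; the grasp point (between the pads) lies 19 mm behind it (arm.tcp_to_grasp is the distance from the TCP to the grasp point, in m); z points along the fingers, y is the line along which they close (so a half turn about z gives the same grasp; the last joint's range is limited). The gripper opens to 92 mm and grips with 3 to 60 N. Pads are 19 mm wide; open, the fingers measure 130 mm over their backs; the gripper's body (75 mm by 190 mm) begins 47 mm behind the grasp point.
Start: joints at [1.159, 0.434, 0.025, 1.573, -0.012, 1.134, -0.075], TCP at [0.19, -0.595, 0.227] pointing down, gripper open.
Joint ranges: [-2.62, 2.62], [-0.44, 2.09], [-1.27, 1.32], [0.08, 2.57], [-1.32, 4.46], [0.12, 2], [-2.74, 2.74]. Speed limits (rad/s): [2.22, 2.22, 3.01, 3.01, 3.14, 3.14, 3.14].

### API

Orientations are given as a rotation vector (axis times angle).
In Python, from cell import arm gives the robot as it stands.
- The arm moves only by the tool nudge_tcp, called after "Call:" in YAML: its name, and indented under it one key for each argument. Schema: {"type":"object","properties":{"segments":{"type":"object","properties":{"tx":{"type":"array","items":{"type":"number"},"minItems":1,"maxItems":10},"ty":{"type":"array","items":{"type":"number"},"minItems":1,"maxItems":10},"tz":{"type":"array","items":{"type":"number"},"minItems":1,"maxItems":10},"spin":{"type":"array","items":{"type":"number"},"minItems":1,"maxItems":10},"aperture":{"type":"array","items":{"type":"number"},"minItems":1,"maxItems":10}},"additionalProperties":false,"required":["tx","ty","tz","spin","aperture"]},"grip_n":{"type":"number"},"only":{"type":"string"},"quiet":{"type":"boolean"},"lines":{"type":"string"}},"required":["segments"],"additionalProperties":false}. segments is an object with one list for each field, all of the same length, 1 to 10, a row being the entries at one place: tx, ty, tz (the shift in normalised numbers (1 is 0.2 m)), spin (a turn about the tool's z in shares of pi rad (1.0 is pi rad)), aperture (the opening from 0.0 (shut) to 1.0 (fully open)); each row shifts and turns the commanded pose from where the row before left it, along the tool's axes as they then stand; what a row does not reach is not made up. A row lasts 1/10 s, in which the tool goes at most 0.05 m and 0.15 rad, less where a joint would pass 70% of its speed; a pose out of reach is approached as far as the arm can. The fingers move at their own pace and stop on an object; grip_n is the grip in N (left out, the last holds). Time passes only in rows, so rows that do not move let the fingers close. The tool returns the time, the measured TCP pose, the force, the opening and the grip force at its end. only (a regular expression) keeps the lines of the reply that match it, lines (a string "A,B") keeps lines A to B, and quiet returns only ok. A shift or turn number past 1, either way, is cut back to 1. Input that does not fit is refused with a message, and nothing moves.
- arm.observe(): the state, without advancing time (a new reading comes with each control period).
- arm.get_image(name): name is "scene" or "side" or "wrist"; returns a dict with "image" (480x640x3 uint8, blue, green, red), "fx", "fy", "cx", "cy" (pixels), "cam_to_world" (4x4, takes a point from camera to world coordinates); the wrist camera has in their place "mount" (4x4, takes a point from camera to tool coordinates, whose origin is the TCP and whose axes are the flange's). Camera axes: x right, y down, z forward; pixel columns grow to the right and rows downward; lengths in m; the calibration is good to about 2 mm. A picture is of the moment at which its call begins: read the wrist's pose just before it. There is no depth.
- arm.sign_off(): hands the job in; it is judged then, once.
The state is a dict: "clock": time; "joints": joint angles; "dq": joint speeds; "joint_efforts": joint torques, N m; "position": TCP position; "ee_rot": TCP orientation; "force": force on the tool from outside, world axes, zero at the start; "ft_torque": the same for the moment, N m; "width": opening from 0.0 (shut) to 1.0 (fully open); "gripper_force": force on a finger pad.
Only numpy, scipy, OpenCV 4.12 (cv2) and the standard library are available. Lean on these libraries where they do the work, as an engineer would, in place of code of your own. Each camera call takes 0.05 s, during which the arm holds its last target. There are 200 camera calls.

### The job

A chunk of smoking wood has jammed askew in the narrow lower part of the sloping feeder, under the inturned lips. Push it back up the slope until it lies clear in the open pan under the little roof, then lift it out and lay it flat in the aluminium tray. Leave the two spice jars and the grey stone where they are, and do not let the chunk slip down out of the outlet.

Things in the scene. Friction and masses are not known exactly. Their poses are not given: they have to be found in the camera images.
- feeder: Fixed sheet-steel gravity feeder with a small green roof. Origin: middle of the lower outlet edge on the sliding floor, 35 mm over the table. Own x runs up the slope (22 deg, away from the robot), y to the left, z square to the sloping floor, which is z=0. Narrow channel from x=0 to 170 mm, 80 mm wide inside, narrowing to 60 mm below x=65; wider open pan from 182 to 307 mm.
- feeder_lip_end (a point): Point on the sloping floor, mid channel, at the upper end of the lips (170 mm up the slope from the outlet edge). From 25 mm to 170 mm up the slope two inturned lips cover the channel's sides, underside 38 and top 42 mm over the floor, rolled edges; between them an open slot 44 mm wide runs along the middle, too narrow for the chunk to come out. Axes as the feeder's.
- feeder_pan (a point): Centre of the pan's sloping floor, 245 mm up the slope. The pan is 144 mm wide inside and 125 mm long, with walls 20 mm high and a back stop 45 mm high at its upper end; no lips cover it. The chunk stays where it is put on this slope. Axes as the feeder's.
- feeder_roof_edge (a point): Middle of the lower (robot side) edge of the level green roof, 8 mm thick there, 170 mm wide; 242 mm over the table and 210 mm level distance ahead of the outlet edge. The roof reaches 105 mm ahead from here on two posts at the pan's sides, so an upright gripper has no room over the pan; one leaning back to the robot by about 35 deg has. Axes as the feeder's.
- chunk: Split wood chunk, 92 mm (own x) x 58 mm (own y) x 30 mm (own z), pale with a dark bark strip on one 92 mm side, 0.09 to 0.18 kg. Origin at its centre. At the start it lies on the channel's floor, askew under the lips, its x roughly up the slope; friction on the slope holds it. It can be gripped across its 58 mm once in the pan.
- tray: Aluminium tray on the table, 170 mm (own x) x 140 mm (own y), 22 mm high, walls 4 mm, floor about 4 mm thick; heavy, does not move. Origin: centre of its underside.
- spice_jar_0: Small white-capped jar with blue-grey powder, 44 mm across, 59 mm high; origin at its underside. Leave alone.
- spice_jar_1: Small white-capped jar with pinkish powder, 44 mm across, 59 mm high; origin at its underside. Leave alone.
- stone_grey: Grey pebble, 38 x 50 x 32 mm; origin at its underside. Leave alone.

How it is judged:
On the way:
1. the chunk has been pushed up the slope, past the lips into the pan (x of chunk in the frame of feeder above 0.212 m and z of chunk in the frame of feeder below 0.035 m), for 0.1 s.
At the end, for the whole second after the job is handed in: The chunk lies flat (within 0.1 rad, either broad face up) and at rest on the tray's floor, its centre within 60 mm of the tray's centre along the tray's x and 50 mm along its y and no higher than 26 mm (x of chunk in the frame of tray between -0.06 and 0.06 m and y of chunk in the frame of tray between -0.05 and 0.05 m and height (world z) of chunk below 0.026 m and linear speed of chunk below 0.02 m/s and (angle between chunk's own z axis and vertical below 0.1 rad or angle between chunk's own z axis and vertical above 3.04 rad)); the robot touches nothing.
It fails at once if a spice jar or the grey stone is moved more than 20 mm (distance of any of spice_jar_0, spice_jar_1, stone_grey from where it was at the start of the episode above 0.02 m).
It fails at once if the chunk slips down out of the outlet (x of chunk in the frame of feeder below 0.06 m and distance between chunk and feeder below 0.07 m).
It also fails if it takes over 53 s, if anything falls off the work surface, if the arm or the gripper's body presses on something with over 40 N, if the wrist force passes 120 N, or if a joint passes its speed limit or range.

## Working session

There is one attempt and no reset: what is moved stays moved. The work goes in short steps, Python scripts to look and compute and a tool call to move; the robot and the scene stay as the last step left them, time stands still between calls to the robot, and variables do not carry over. Pictures are saved under pics/ and viewed, at most 10 in all, crops included, and the job is handed in when it is done.

```bash
ls; mkdir -p pics; python3 - <<'E'
from cell import arm
import cv2,json,numpy as np
for n in ["scene","side"]:
    d=arm.get_image(n); cv2.imwrite(f"pics/{n}0.png",d["image"])
    print(n,d["fx"],d["cx"],d["cy"],np.round(d["cam_to_world"],3).tolist())
s=arm.observe(); print(s); print(arm.tcp_to_grasp)
E
```

```text
cell.py
pics
scene 487.167682450939 318.0624533701102 235.16745944309372 [[-0.691, -0.567, 0.449, 0.079], [-0.723, 0.55, -0.419, 0.591], [-0.009, -0.613, -0.79, 0.888], [0.0, 0.0, 0.0, 1.0]]
side 594.8421348182907 315.5986664322722 233.8457435061183 [[-0.803, -0.337, 0.493, -0.161], [-0.597, 0.452, -0.663, 1.103], [0.0, -0.826, -0.564, 0.901], [0.0, 0.0, 0.0, 1.0]]
{'clock': 0.1, 'joints': array([ 1.15938067,  0.43514603,  0.02498419,  1.57397423, -0.01160155,
        1.13402407, -0.07509725]), 'dq': array([ 3.12704963e-05, -1.92171136e-03, -2.15230967e-04, -1.96224979e-03,
        2.28931136e-03,  2.69346786e-04, -1.48526306e-04]), 'joint_efforts': array([ 3.36669356e-03, -6.69128752e+01,  9.87793654e-01, -3.15143645e+01,
       -6.06673630e-02,  3.73313762e-02,  7.10173731e-05]), 'position': array([ 0.18976426, -0.59502178,  0.22604043]), 'ee_rot': array([-3.10288738e+00, -4.82832666e-01,  5.41327842e-04]), 'force': array([-0.307152  , -0.41042093,  0.41186207]), 'ft_torque': array([-0.00228856,  0.02169831, -0.00676488]), 'gripper_force': 0.0, 'width': 1.0013230761587482}
0.0188
```

View pics/scene0.png

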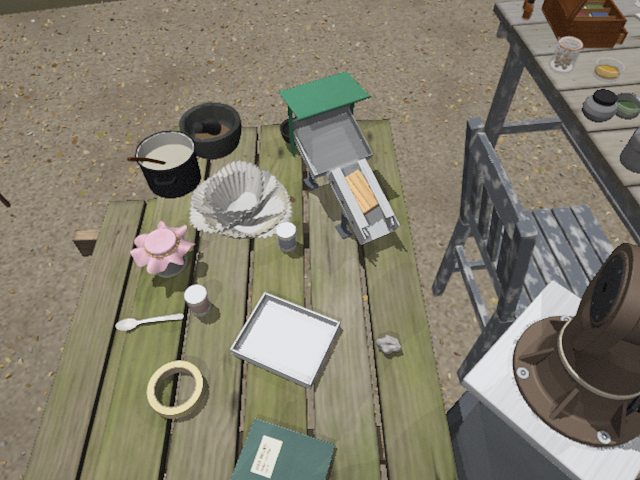

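View pics/side0.png

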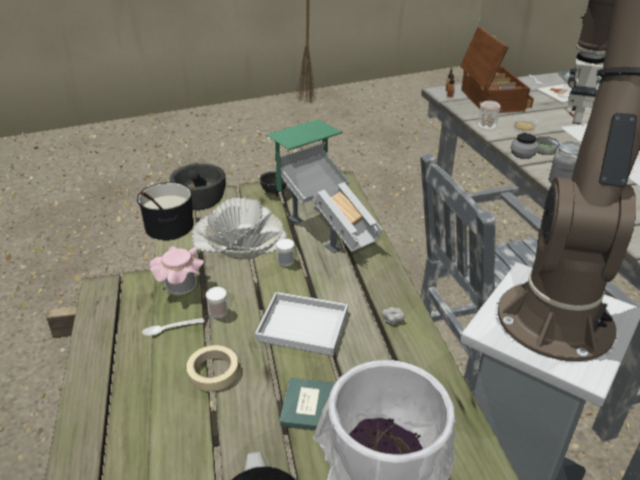

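The scene view shows the feeder running from the roof (325,95) down to the outlet (380,232), with the chunk at (362,190). The tray is at (287,338), the jars at (287,236) and (197,298), and the stone at (388,344). The side view shows the same layout. I'll zoom in on the feeder next.

```bash
python3 - <<'E'
import cv2,numpy as np
a=cv2.imread("pics/scene0.png")[65:252,275:405]; b=cv2.imread("pics/side0.png")[115:255,265:385]
r=lambda i:cv2.resize(i,None,fx=3.2,fy=3.2,interpolation=cv2.INTER_CUBIC)
a,b=r(a),r(b); c=np.zeros((600,800,3),np.uint8); c[:a.shape[0],:a.shape[1]]=a[:600]; c[:b.shape[0],416:416+b.shape[1]]=b
cv2.imwrite("pics/crop0.png",c)
E
```

```text
(no output)
```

View pics/crop0.png

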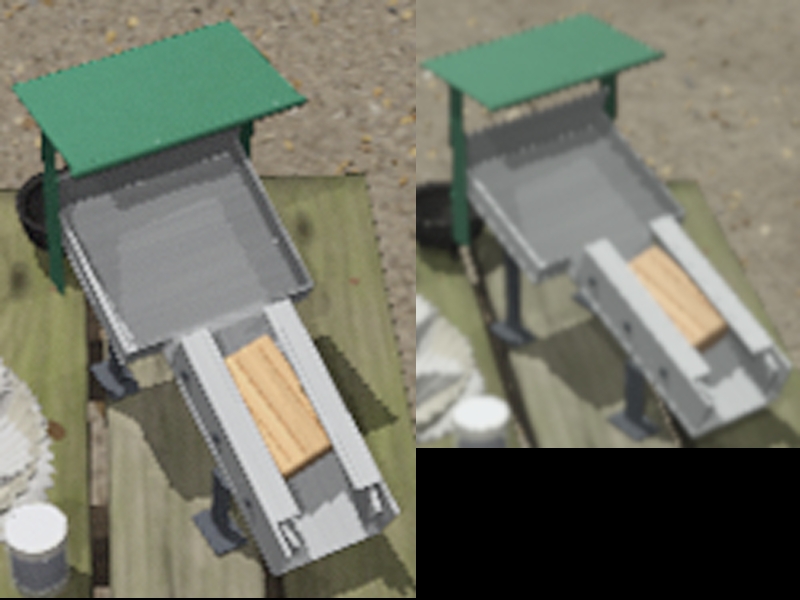

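The crop shows the chunk between the lips: its upper end edge is near crop (228,362)-(265,337) and its lower end edge near (287,475)-(330,448). Roof and outlet corners are visible in both views. I'll triangulate them.

```bash
cat > h.py <<'E'
import numpy as np,cv2
from scipy.spatial.transform import Rotation as R
CAL={}
def load(arm,names=("scene","side")):
    o={}
    for n in names: o[n]=arm.get_image(n)
    return o
def ray(d,p):
    T=np.array(d["cam_to_world"]); v=T[:3,:3]@[(p[0]-d["cx"])/d["fx"],(p[1]-d["cy"])/d["fy"],1]
    return T[:3,3],v/np.linalg.norm(v)
def tri(*rs):
    A=sum(np.eye(3)-np.outer(v,v) for o,v in rs); b=sum((np.eye(3)-np.outer(v,v))@o for o,v in rs)
    p=np.linalg.solve(A,b); return p,max(np.linalg.norm(np.cross(p-o,v)) for o,v in rs)
def onplane(r,p0,n):
    o,v=r; return o+v*(np.dot(np.subtract(p0,o),n)/np.dot(v,n))
E
python3 - <<'E'
from cell import arm
from h import *
c=load(arm); A=lambda u,v:(u/3.2+275-.35,v/3.2+65-.35); B=lambda u,v:((u-416)/3.2+265-.35,v/3.2+115-.35)
np.set_printoptions(precision=4,suppress=True)
P={}
for n,a,b in [("outL",(278,573),(697,437)),("outR",(398,515),(790,372)),("roofL",(73,172),(490,108)),("roofR",(306,100),(664,55)),("roofBL",(15,90),(425,63)),("roofBR",(228,22),(590,14))]:
    P[n],e=tri(ray(c["scene"],A(*a)),ray(c["side"],B(*b))); print(n,P[n],round(e,4))
z=[0,0,1]
for h in (.242,.25):
    l,r,bl,br=[onplane(ray(c["scene"],A(*q)),[0,0,h],z) for q in [(73,172),(306,100),(15,90),(228,22)]]; print(h,l,r,np.linalg.norm(l-r),"yaw",np.degrees(np.arctan2(*(l-r)[[1,0]]))-90,bl,br)
for h in (.030,.035):
    l,r=[onplane(ray(c["scene"],A(*q)),[0,0,h],z) for q in [(278,573),(398,515)]]; print(h,l,r,(l+r)/2,np.linalg.norm(l-r),np.degrees(np.arctan2(*(l-r)[[1,0]]))-90)
# tray & objects masks: bright tray rim
for n in c:
    hsv=cv2.cvtColor(c[n]["image"],cv2.COLOR_BGR2HSV); m=((hsv[...,1]<40)&(hsv[...,2]>110)).astype(np.uint8)
    m=cv2.morphologyEx(m,cv2.MORPH_OPEN,np.ones((3,3)));k,_,st,ce=cv2.connectedComponentsWithStats(m)
    for i in range(1,k):
        if st[i,4]>80 and 230<ce[i][1]<400 and 180<ce[i][0]<420:
            ct=cv2.findContours((np.where(True,(_==i),0)).astype(np.uint8),0,2)[0][0]
            print(n,st[i],ce[i],cv2.boxPoints(cv2.minAreaRect(ct)).round(1).tolist() if st[i,4]>2000 else "")
            if st[i,4]>2000: print(cv2.approxPolyDP(cv2.convexHull(ct),8,True)[:,0].tolist())
E
```

```text
outL [0.4833 0.0822 0.0272] 0.0005
outR [0.4433 0.0114 0.066 ] 0.0007
roofL [0.6929 0.0703 0.2446] 0.0004
roofR [ 0.642  -0.0944  0.2422] 0.0001
roofBL [0.7817 0.0428 0.2475] 0.0
roofBR [ 0.7338 -0.1148  0.2481] 0.0012
0.242 [0.6959 0.0682 0.242 ] [ 0.642  -0.0947  0.242 ] 0.17155790920820926 yaw -18.29313559241001 [0.7877 0.0381 0.242 ] [ 0.7416 -0.1217  0.242 ]
0.25 [0.6882 0.0747 0.25  ] [ 0.635  -0.0862  0.25  ] 0.1694319320203121 yaw -18.293135592409953 [0.7789 0.045  0.25  ] [ 0.7334 -0.1128  0.25  ]
0.03 [0.4825 0.084  0.03  ] [ 0.4586 -0.0142  0.03  ] [0.4705 0.0349 0.03  ] 0.10099894196666413 -13.668138986041143
0.035 [0.4801 0.0869 0.035 ] [ 0.4564 -0.0106  0.035 ] [0.4683 0.0381 0.035 ] 0.10041007369026404 -13.668138986041058
scene [184 284  23  23 405] [195.0716 294.7062] 
scene [ 230  292  110   95 5928] [286.7947 339.4683] [[227.60000610351562, 352.5], [257.70001220703125, 284.6000061035156], [340.20001220703125, 321.29998779296875], [310.1000061035156, 389.1000061035156]]
[[264, 292], [339, 321], [307, 386], [231, 354]]
scene [376 335  25  18 302] [388.4106 343.3642] 
side [ 149  197  146   88 5164] [226.0875 236.1303] [[136.1999969482422, 223.3000030517578], [277.79998779296875, 183.8000030517578], [296.29998779296875, 250.10000610351562], [154.8000030517578, 289.70001220703125]]
[[294, 242], [293, 251], [175, 284], [149, 269], [232, 197], [257, 199]]
side [  255   257   201   223 18945] [364.7597 388.0606] [[239.5, 310.1000061035156], [370.1000061035156, 242.5], [482.8999938964844, 460.3999938964844], [352.3999938964844, 528.0]]
[[275, 292], [345, 257], [452, 401], [447, 479], [327, 479], [255, 340]]
side [205 286  23  32 496] [215.6593 299.8306] 
side [382 307  23  14 248] [392.9919 313.2097]
```

The manual's scale: shifts go in shares of 0.2 m and turns go in shares of pi rad. Converting my numbers, -0.02 m / 0.2 = -0.1, 0.1254 rad / 3.1416 = 0.0399.

Call:
nudge_tcp:
  segments: {"tx": [0, 0, 0, 0, 0, 0], "ty": [0, 0, 0, 0, 0, 0], "tz": [-0.1, -0.1, -0.1, -0.1, -0.1, 0], "spin": [0.0399, 0.0399, 0.0399, 0.0399, 0.0399, 0], "aperture": [0, 0, 0, 0, 0, 0]}
  grip_n: 40

```text
clock: 0.8
position: [0.1904, -0.5965, 0.3295]
ee_rot: [3.097, -0.502, 0.004]
force: [0.2, -0.3, 0.2]
width: 0.528
gripper_force: 0.0
```

```bash
cat >>h.py <<'E'
def togo(arm,tgt):
    s=arm.observe(); M=R.from_rotvec(s["ee_rot"]).as_matrix()
    print("pos",np.round(s["position"],4),"toolx yaw",round(np.degrees(np.arctan2(M[1,0],M[0,0])),2),"down",np.round(M[:,2],4),"t",s["clock"],"F",np.round(s["force"],1),"w",round(s["width"],3))
    print("tool move",np.round(M.T@(np.array(tgt)-s["position"]),4))
E
python3 -c "
from cell import arm
from h import *
d=arm.get_image('wrist'); print(np.round(d['mount'],4),d['fx'],d['cx'],d['cy']); togo(arm,[.45,.055,.33]); print(arm.observe()['joints'])"
```

```text
[[ 3.000e-04 -9.596e-01 -2.813e-01  7.550e-02]
 [ 1.000e+00  4.000e-04 -0.000e+00 -5.000e-04]
 [ 1.000e-04 -2.813e-01  9.596e-01 -1.578e-01]
 [ 0.000e+00  0.000e+00  0.000e+00  1.000e+00]] 373.4347396469466 317.0130092587661 242.01883774461203
pos [ 0.1902 -0.596   0.3277] toolx yaw -18.16 down [ 7.0e-04 -2.1e-03 -1.0e+00] t 0.85 F [0.5 0.6 0.1] w 0.485
tool move [ 0.0441 -0.6995 -0.0035]
[ 1.06053772  0.37421642  0.17067806  1.42368919 -0.0636193   1.34685462
 -0.65405188]
```

Scaled: -0.0467 m / 0.2 = -0.2335, 0.012 m / 0.2 = 0.06.

Call:
nudge_tcp:
  segments: {"tx": [0.06, 0.06, 0.06, 0.06, 0.06, 0.06, 0.06, 0.06], "ty": [-0.2335, -0.2335, -0.2335, -0.2335, -0.2335, -0.2335, -0.2335, -0.2335], "tz": [-0.005, -0.005, -0.005, -0.005, -0.005, -0.005, -0.005, -0.005], "spin": [0, 0, 0, 0, 0, 0, 0, 0], "aperture": [0, 0, 0, 0, 0, 0, 0, 0]}

```text
clock: 1.65
position: [0.3982, -0.2686, 0.3337]
ee_rot: [-3.102, 0.493, 0.002]
force: [1.3, -0.1, 0.1]
width: 0.001
gripper_force: 0.0
```

Call:
nudge_tcp:
  segments: {"tx": [0.06, 0.06, 0.06, 0.06, 0.06, 0.06, 0.06, 0, 0], "ty": [-0.2335, -0.2335, -0.2335, -0.2335, -0.2335, -0.2335, -0.2335, 0, 0], "tz": [-0.005, -0.005, -0.005, -0.005, -0.005, -0.005, -0.005, 0, 0], "spin": [0, 0, 0, 0, 0, 0, 0, 0, 0], "aperture": [0, 0, 0, 0, 0, 0, 0, 0, 0]}

```text
clock: 2.55
position: [0.5798, 0.0148, 0.34]
ee_rot: [3.103, -0.49, -0.004]
force: [0.6, -0.5, -0.5]
width: 0.006
gripper_force: 0.0
```

```bash
cat >>h.py <<'E'
def wrist(arm,name):
    s=arm.observe(); d=arm.get_image("wrist"); T=np.eye(4); T[:3,:3]=R.from_rotvec(s["ee_rot"]).as_matrix(); T[:3,3]=s["position"]
    d["cam_to_world"]=T@np.array(d["mount"]); cv2.imwrite(f"pics/{name}.png",d["image"])
    np.savez(f"pics/{name}.npz",**d); return d
E
python3 -c "
from cell import arm
from h import *
wrist(arm,'w1'); togo(arm,[.58,.014,.34])"
```

```text
pos [0.5796 0.0131 0.3404] toolx yaw -18.12 down [-2.2e-03 -7.0e-04 -1.0e+00] t 2.6 F [ 0.2 -1.1  0.4] w 0.005
tool move [ 0.0001 -0.001   0.0004]
```

View pics/w1.png

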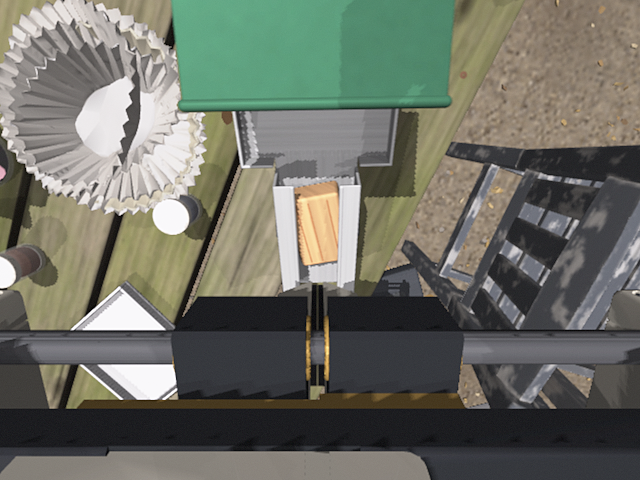

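The wrist view shows the channel between the outlet (about v=290) and the lip ends (about v=186). The chunk sits at (320,225), slightly turned. The roof edge is at v≈106 and nearly level, so the yaw is close. I'll zoom in to measure the slot and the fingers.

```bash
python3 -c "
import cv2
i=cv2.imread('pics/w1.png')[90:310,220:420]; cv2.imwrite('pics/w1c.png',cv2.resize(i,(545,600),interpolation=cv2.INTER_CUBIC))"
```

```text
(no output)
```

View pics/w1c.png

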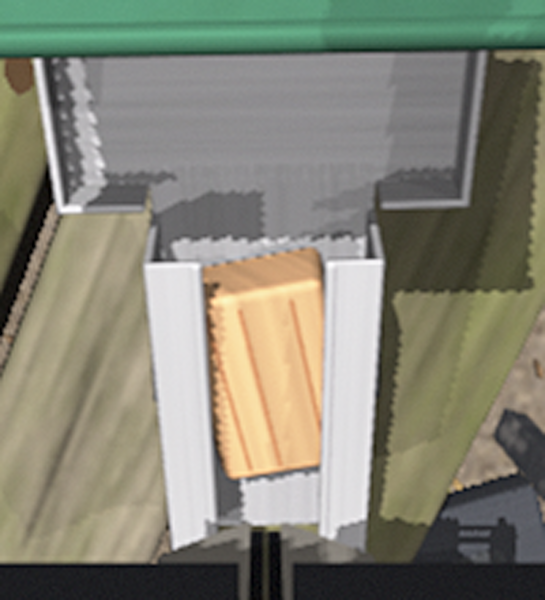

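The crop shows the lip upper-end corners at crop (147,262), (204,264), (324,262) and (382,260). The lip lower ends are at v≈525, and the pan front wall tops at v≈207. The chunk's lower top edge runs (232,478)-(320,470), and it is about 3–5° askew. I'll cast these to their known heights.

```bash
python3 - <<'E'
from h import *
np.set_printoptions(precision=4,suppress=True)
d=dict(np.load("pics/w1.npz")); C=lambda u,v:(220+u/2.725-.3,90+v/2.725-.3)
z=[0,0,1]; P=lambda p,h:onplane(ray(d,p),[0,0,h],z)
pts={k:P(C(*q),h) for k,q,h in [("lipUoL",(147,262),.1376),("lipUiL",(204,264),.1376),("lipUiR",(324,262),.1376),("lipUoR",(382,260),.1376),("lipDiL",(217,525),.0833),("lipDiR",(322,525),.0833),("panL",(58,212),.121),("panLi",(143,210),.121),("panRi",(380,206),.121),("panR",(470,206),.121)]}
pts["roofL"]=P((180,107),.246);pts["roofR"]=P((449,104),.246)
for k in pts: print(k,pts[k])
w=lambda a,b:print(a,b,"width",np.linalg.norm(pts[a]-pts[b]),"mid",(pts[a]+pts[b])[:2]/2,"yaw",np.degrees(np.arctan2(*(pts[a]-pts[b])[[1,0]]))-90)
for a,b in [("lipUoL","lipUoR"),("lipUiL","lipUiR"),("lipDiL","lipDiR"),("panL","panR"),("panLi","panRi"),("roofL","roofR")]: w(a,b)
E
```

```text
lipUoL [0.6173 0.0469 0.1376]
lipUiL [0.6104 0.0279 0.1376]
lipUiR [ 0.598  -0.0126  0.1376]
lipUoR [ 0.5924 -0.0323  0.1376]
lipDiL [0.4942 0.065  0.0833]
lipDiR [0.48   0.0212 0.0833]
panL [0.6428 0.0741 0.121 ]
panLi [0.6339 0.0444 0.121 ]
panRi [ 0.6087 -0.0382  0.121 ]
panR [ 0.5986 -0.0693  0.121 ]
roofL [0.6931 0.0699 0.246 ]
roofR [ 0.6423 -0.0929  0.246 ]
lipUoL lipUoR width 0.08299708133252517 mid [0.6048 0.0073] yaw -17.44922967454339
lipUiL lipUiR width 0.04240954075460425 mid [0.6042 0.0077] yaw -16.982412079705043
lipDiL lipDiR width 0.04605889188391608 mid [0.4871 0.0431] yaw -17.945916632691706
panL panR width 0.15005750863809322 mid [0.6207 0.0024] yaw -17.113225226397233
panLi panRi width 0.08629961945527785 mid [0.6213 0.0031] yaw -16.983016007165872
roofL roofR width 0.17060531104577067 mid [ 0.6677 -0.0115] yaw -17.327439956036642
```

```bash
cat >>h.py <<'E'
Y=np.radians(-17.0); O=np.array([.468,.0493,.035]); S=np.radians(22)
c,s_=np.cos(Y),np.sin(Y)
FX=np.array([c*np.cos(S),s_*np.cos(S),np.sin(S)]); FY=np.array([-s_,c,0]); FZ=np.cross(FX,FY); F=np.c_[FX,FY,FZ]
def f2w(p): return O+F@np.array(p)
def w2f(p): return F.T@(np.array(p)-O)
def onf(d,p,z): return w2f(onplane(ray(d,p),f2w([0,0,z]),FZ))
E
python3 - <<'E'
from h import *
from cell import arm
np.set_printoptions(precision=4,suppress=True)
d=dict(np.load("pics/w1.npz")); C=lambda u,v:(220+u/2.725-.3,90+v/2.725-.3)
for n,q,z in [("lowL",(232,478),.03),("lowR",(320,470),.03),("upL",(208,300),.03),("upR",(322,282),.03),("g1a",(240,308),.03),("g1b",(278,470),.03),("g2a",(292,300),.03),("g2b",(321,408),.03),("lipend",(264,263),.042)]: print(n,onf(d,C(*q),z))
s=arm.observe(); print("tcp f",w2f(s["position"]))
for x,z in [(.045,.03),(.045,.012)]: togo(arm,f2w([x,0,z]))
E
```

```text
lowL [0.0581 0.0155 0.03  ]
lowR [ 0.062  -0.0224  0.03  ]
upL [0.1482 0.0214 0.03  ]
upR [ 0.1553 -0.0214  0.03  ]
g1a [0.1445 0.0094 0.03  ]
g1b [ 0.0623 -0.0044  0.03  ]
g2a [ 0.1476 -0.0102  0.03  ]
g2b [ 0.0957 -0.0222  0.03  ]
lipend [0.1706 0.     0.042 ]
tcp f [ 0.2231 -0.002   0.2392]
pos [0.5796 0.0131 0.3404] toolx yaw -18.12 down [-0.0022 -0.0007 -1.    ] t 2.6 F [ 0.2 -1.1  0.4] w 0.005
tool move [-0.0863 -0.0006  0.2609]
pos [0.5796 0.0131 0.3404] toolx yaw -18.12 down [-0.0022 -0.0007 -1.    ] t 2.6 F [ 0.2 -1.1  0.4] w 0.005
tool move [-0.0796 -0.0008  0.2776]
```

Scaled: 0.04 m / 0.2 = 0.2, 0.02 m / 0.2 = 0.1, -0.02 rad / 3.1416 = -0.0064.

Call:
nudge_tcp:
  segments: {"tx": [-0.145, -0.145, -0.145, 0, 0], "ty": [0, 0, 0, 0, 0], "tz": [0.2, 0.2, 0.2, 0.1, 0], "spin": [-0.0064, 0, 0, 0, 0], "aperture": [0, 0, 0, 0, 0]}

```text
clock: 3.1
position: [0.4941, 0.0375, 0.1993]
ee_rot: [3.104, -0.468, -0.008]
force: [-0.9, -0.4, 0.3]
width: 0.004
gripper_force: 0.0
```

```bash
python3 - <<'E'
from h import *
from cell import arm
togo(arm,f2w([.0376,0,.013])); print(w2f(arm.observe()["position"]))
d=wrist(arm,'w2'); cv2.imwrite('pics/w2c.png',cv2.resize(d['image'][130:350,200:440],(655,600),interpolation=cv2.INTER_CUBIC))
E
```

```text
pos [0.4941 0.0375 0.1993] toolx yaw -17.14 down [-0.0051 -0.0017 -1.    ] t 3.1 F [-0.9 -0.4  0.3] w 0.004
tool move [ 0.0022 -0.0041  0.1381]
[ 0.08791399 -0.00365462  0.14168072]
```

View pics/w2c.png

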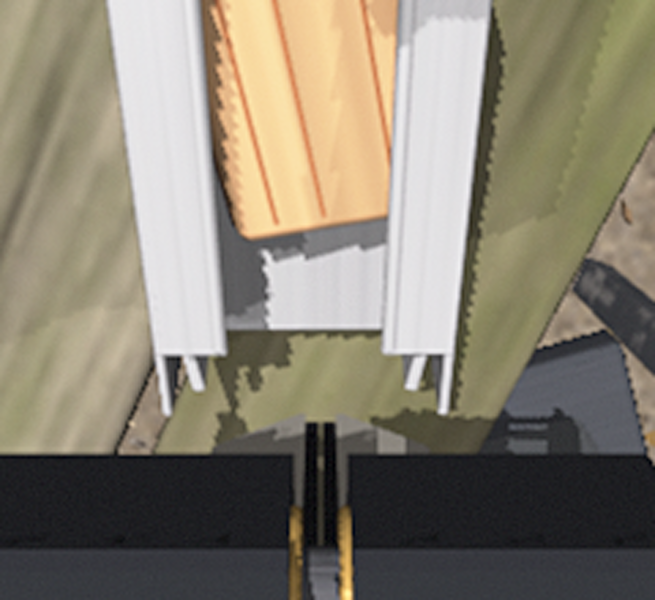

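This close view shows the lip lower ends with inner corners at crop (221,353) and (386,353). The chunk's low edge runs (240,238)-(388,215). The closed finger tips are at about (320,425), and the grey finger backs look about 38 mm wide. I'll check the slot centre from this view.

```bash
python3 - <<'E'
from h import *
np.set_printoptions(precision=4,suppress=True)
d=dict(np.load("pics/w2.npz")); C=lambda u,v:(200+u/2.729-.3,130+v/2.729-.3)
for n,q,z in [("dL",(223,353),.042),("dR",(384,353),.042),("mL",(205,5),.042),("mR",(398,5),.042),("oL",(152,353),.042),("oR",(455,353),.042),("outletL",(225,329),0),("outletR",(384,329),0),("lowL",(240,238),.03),("lowR",(388,215),.03)]: print(n,onf(d,C(*q),z))
E
```

```text
dL [0.0275 0.024  0.042 ]
dR [ 0.0273 -0.0216  0.042 ]
mL [0.1294 0.0218 0.042 ]
mR [ 0.1293 -0.0208  0.042 ]
oL [0.0276 0.044  0.042 ]
oR [ 0.0273 -0.0417  0.042 ]
outletL [ 0.0013  0.0279 -0.    ]
outletR [ 0.0011 -0.0248 -0.    ]
lowL [0.0587 0.0183 0.03  ]
lowR [ 0.066  -0.0218  0.03  ]
```

Scaled: 0.035 m / 0.2 = 0.175, 0.001 m / 0.2 = 0.005.

Call:
nudge_tcp:
  segments: {"tx": [0.005, 0.005, 0, 0, 0, 0], "ty": [-0.0125, -0.0125, 0, 0, 0, 0], "tz": [0, 0.15, 0.175, 0.15, 0, 0], "spin": [0, 0, 0, 0, 0, 0], "aperture": [0, 0, 0, 0, 0, 0]}

```text
clock: 3.75
position: [0.5018, 0.0438, 0.108]
ee_rot: [-3.106, 0.467, -0.002]
force: [0.0, 0.6, 1.4]
width: 0.004
gripper_force: 0.0
```

```bash
python3 - <<'E'
from h import *
from cell import arm
togo(arm,f2w([.0376,0.0008,.013])); print(w2f(arm.observe()["position"]))
E
```

```text
pos [0.5018 0.0438 0.108 ] toolx yaw -17.12 down [ 1.2e-03  2.0e-04 -1.0e+00] t 3.75 F [0.  0.6 1.4] w 0.004
tool move [-0.0039  0.0039  0.0468]
[0.05875695 0.00463566 0.05497521]
```

Scaled: -0.004 m / 0.2 = -0.02.

Call:
nudge_tcp:
  segments: {"tx": [-0.02, 0, 0, 0], "ty": [0.02, 0, 0, 0], "tz": [0, 0, 0, 0], "spin": [0, 0, 0, 0], "aperture": [0, 0, 0, 0]}

```text
clock: 4.15
position: [0.4959, 0.0412, 0.1075]
ee_rot: [-3.106, 0.467, -0.002]
force: [0.3, 0.1, -0.9]
width: 0.006
gripper_force: 0.0
```

```bash
python3 - <<'E'
from h import *
from cell import arm
togo(arm,f2w([.0376,0.0008,.013])); print(w2f(arm.observe()["position"]))
E
```

```text
pos [0.4959 0.0412 0.1075] toolx yaw -17.1 down [ 0.0014  0.     -1.    ] t 4.15 F [ 0.3  0.1 -0.9] w 0.006
tool move [ 0.0008 -0.0004  0.0463]
[0.0541239  0.00042629 0.05629452]
```

Scaled: 0.015 m / 0.2 = 0.075.

Call:
nudge_tcp:
  segments: {"tx": [0, 0, 0, 0, 0], "ty": [0, 0, 0, 0, 0], "tz": [0.075, 0.075, 0.075, 0, 0], "spin": [0, 0, 0, 0, 0], "aperture": [0, 0, 0, 0, 0]}

```text
clock: 4.65
position: [0.4956, 0.0413, 0.062]
ee_rot: [3.107, -0.466, -0.0]
force: [-0.4, 0.5, 0.7]
width: 0.004
gripper_force: 0.0
```

```bash
python3 - <<'E'
from h import *
from cell import arm
togo(arm,f2w([.0376,0.0008,.013])); print(w2f(arm.observe()["position"]))
E
```

```text
pos [0.4956 0.0413 0.062 ] toolx yaw -17.08 down [-2.e-04 -0.e+00 -1.e+00] t 4.65 F [-0.4  0.5  0.7] w 0.004
tool move [ 0.0013 -0.0004  0.0009]
[0.03670916 0.00041444 0.01428115]
```

Scaled: 0.01 m / 0.2 = 0.05, -0.00404 m / 0.2 = -0.0202.

Call:
nudge_tcp:
  segments: {"tx": [0.05, 0.05, 0.05, 0.05, 0.05, 0], "ty": [0, 0, 0, 0, 0, 0], "tz": [-0.0202, -0.0202, -0.0202, -0.0202, -0.0202, 0], "spin": [0, 0, 0, 0, 0, 0], "aperture": [0, 0, 0, 0, 0, 0]}

```text
clock: 5.25
position: [0.5449, 0.0262, 0.0828]
ee_rot: [-3.106, 0.468, -0.002]
force: [-0.8, 0.2, -0.7]
width: 0.004
gripper_force: 0.1
```

```bash
python3 - <<'E'
from h import *
from cell import arm
x,y,z=p=w2f(arm.observe()["position"]); print(p,"L",x*np.cos(S)-z*np.sin(S)); togo(arm,f2w([.16,.0008,.014]))
d=wrist(arm,'w3'); cv2.imwrite('pics/w3c.png',cv2.resize(d['image'][60:310,190:450],(624,600),interpolation=cv2.INTER_CUBIC))
E
```

```text
[0.09233993 0.00034052 0.01420888] L 0.08029335211751779
pos [0.5449 0.0262 0.0828] toolx yaw -17.14 down [ 1.3e-03  2.0e-04 -1.0e+00] t 5.25 F [-0.8  0.2 -0.7] w 0.004
tool move [ 0.0628 -0.0006 -0.0251]
```

View pics/w3c.png

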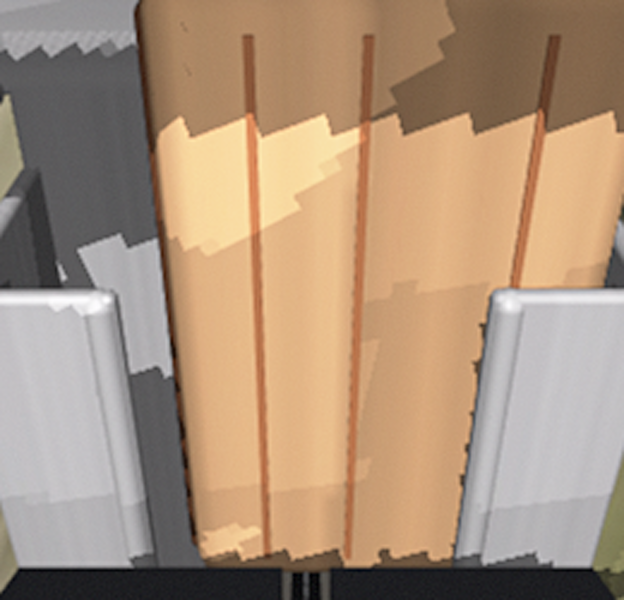

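The chunk has come square to the push. It lies toward the right, with its lower end at the fingers, and its upper part is already past the lip ends (crop v≈295). I'll keep pushing.

Scaled: 0.0107 m / 0.2 = 0.0535, -0.0043 m / 0.2 = -0.0215.

Call:
nudge_tcp:
  segments: {"tx": [0.0535, 0.0535, 0.0535, 0.0535, 0.0535, 0.0535, 0, 0], "ty": [0, 0, 0, 0, 0, 0, 0, 0], "tz": [-0.0215, -0.0215, -0.0215, -0.0215, -0.0215, -0.0215, 0, 0], "spin": [0, 0, 0, 0, 0, 0, 0, 0], "aperture": [0, 0, 0, 0, 0, 0, 0, 0]}

```text
clock: 6.1
position: [0.6054, 0.0073, 0.1079]
ee_rot: [3.107, -0.468, 0.002]
force: [0.3, 0.3, 0.2]
width: 0.01
gripper_force: 0.0
```

```bash
python3 - <<'E'
from h import *
from cell import arm
x,y,z=p=w2f(arm.observe()["position"]); print(p,"L",x*np.cos(S)-z*np.sin(S)); togo(arm,f2w([.16,.0008,.014]))
E
```

```text
[ 1.60520237e-01 -6.66554657e-06  1.37343615e-02] L 0.1436867898680795
pos [0.6054 0.0073 0.1079] toolx yaw -17.12 down [ 1.3e-03 -2.0e-04 -1.0e+00] t 6.1 F [0.3 0.3 0.2] w 0.01
tool move [-0.0006 -0.0008 -0.0001]
```

Scaled: -0.05 m / 0.2 = -0.25, -0.03 m / 0.2 = -0.15.

Call:
nudge_tcp:
  segments: {"tx": [-0.03, 0, 0, -0.1, -0.1, 0, 0], "ty": [0, 0, 0, 0, 0, 0, 0], "tz": [0, -0.15, -0.25, -0.25, -0.1, 0, 0], "spin": [0, 0, 0, 0, 0, 0, 0], "aperture": [0, 0, 0, 0, 0, 0, 0]}

```text
clock: 6.8
position: [0.5617, 0.0207, 0.2542]
ee_rot: [3.106, -0.466, 0.002]
force: [-0.3, -0.0, -0.8]
width: 0.008
gripper_force: 0.0
```

```bash
python3 - <<'E'
from h import *
from cell import arm
print(w2f(arm.observe()["position"])); togo(arm,f2w([.18,.0,.014]))
d=wrist(arm,'w4'); cv2.imwrite('pics/w4c.png',cv2.resize(d['image'][90:310,200:440],(655,600),interpolation=cv2.INTER_CUBIC))
E
```

```text
[1.72912472e-01 5.71530312e-05 1.66538317e-01]
pos [0.5617 0.0207 0.2542] toolx yaw -17.06 down [ 9.e-04 -6.e-04 -1.e+00] t 6.8 F [-0.3 -0.  -0.8] w 0.008
tool move [ 6.360e-02 -1.000e-04  1.388e-01]
```

View pics/w4c.png

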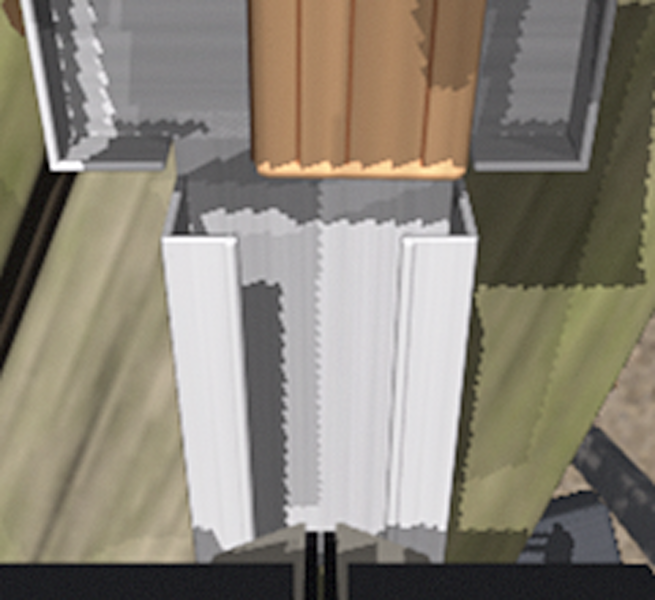

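The chunk is clear of the lips, square, and to the right. Its lower top edge runs crop (257,178)-(465,178). Next I'll get its coordinates.

```bash
python3 - <<'E'
from h import *
from cell import arm
np.set_printoptions(precision=4,suppress=True)
d=dict(np.load("pics/w4.npz")); C=lambda u,v:(200+u/2.729-.3,90+v/2.729-.3)
for n,q,z in [("lowL",(255,174),.03),("lowR",(469,174),.03),("sideL",(248,5),.03),("sideR",(486,5),.03),("lipL",(237,240),.042),("lipR",(403,238),.042),("panL",(167,166),.02),("panR",(474,170),.02),("panRo",(588,170),.02)]: print(n,onf(d,C(*q),z))
E
```

```text
lowL [0.1835 0.0179 0.03  ]
lowR [ 0.1834 -0.0395  0.03  ]
sideL [0.2273 0.0179 0.03  ]
sideR [ 0.2272 -0.0396  0.03  ]
lipL [0.1701 0.0227 0.042 ]
lipR [ 0.1707 -0.0216  0.042 ]
panL [0.1812 0.0429 0.02  ]
panR [ 0.18   -0.0423  0.02  ]
panRo [ 0.1799 -0.074   0.02  ]
```

The manual's scale: shifts go in shares of 0.2 m and turns go in shares of pi rad. Converting my numbers, 0.04 m / 0.2 = 0.2, 0.023 m / 0.2 = 0.115.

Call:
nudge_tcp:
  segments: {"tx": [0.115, 0.115, 0.1125, 0, 0, 0, 0, 0], "ty": [0.018, 0.018, 0.018, 0, 0, 0, 0, 0], "tz": [0, 0, 0.1, 0.2, 0.1, 0, 0, 0], "spin": [0, 0, 0, 0, 0, 0, 0, 0], "aperture": [0.85, 0.85, 0.85, 0.85, 0.85, 0.85, 0.85, 0.85]}
  grip_n: 50

```text
clock: 7.65
position: [0.6252, -0.0097, 0.1751]
ee_rot: [-3.106, 0.467, -0.002]
force: [-0.1, 1.2, -0.1]
width: 0.65
gripper_force: 0.0
```

```bash
cat >>h.py <<'E'
def LH(L,y,H): 
    p=O+L*np.array([c,s_,0])+y*FY; p[2]=H; return p
E
python3 -c "
from h import *
from cell import arm
togo(arm,LH(.167,-.0108,.1235))"
```

```text
pos [ 0.6252 -0.0097  0.1751] toolx yaw -17.09 down [ 0.0015  0.     -1.    ] t 7.65 F [-0.1  1.2 -0.1] w 0.65
tool move [-0.0006  0.0004  0.0516]
```

Scaled: 0.02 m / 0.2 = 0.1, 0.0105 m / 0.2 = 0.0525.

Call:
nudge_tcp:
  segments: {"tx": [0, 0, 0, 0, 0, 0, 0, 0], "ty": [0, 0, 0, 0, 0, 0, 0, 0], "tz": [0, 0, 0, 0.1, 0.1, 0.0525, 0, 0], "spin": [0, 0, 0, 0, 0, 0, 0, 0], "aperture": [0.85, 0.85, 0.85, 0.85, 0.85, 0.85, 0.85, 0.85]}

```text
clock: 8.45
position: [0.6247, -0.0096, 0.1242]
ee_rot: [-3.107, 0.467, -0.001]
force: [0.1, 0.2, 0.2]
width: 0.849
gripper_force: 0.0
```

```bash
python3 -c "
from h import *
from cell import arm
togo(arm,LH(.167,-.0108,.1235))"
```

```text
pos [ 0.6247 -0.0096  0.1242] toolx yaw -17.09 down [ 4.e-04  0.e+00 -1.e+00] t 8.45 F [0.1 0.2 0.2] w 0.849
tool move [-0.      0.0002  0.0007]
```

No contact. Closing.

Call:
nudge_tcp:
  segments: {"tx": [0, 0, 0, 0, 0, 0, 0], "ty": [0, 0, 0, 0, 0, 0, 0], "tz": [0, 0, 0, 0, 0, 0, 0], "spin": [0, 0, 0, 0, 0, 0, 0], "aperture": [0.4, 0.4, 0.4, 0.4, 0.4, 0.4, 0.4]}
  grip_n: 50

```text
clock: 9.15
position: [0.6245, -0.0097, 0.1241]
ee_rot: [3.107, -0.467, 0.001]
force: [-1.6, -0.4, 5.7]
width: 0.625
gripper_force: 50.0
```

Scaled: -0.01 m / 0.2 = -0.05, -0.005 m / 0.2 = -0.025.

Call:
nudge_tcp:
  segments: {"tx": [0, 0, 0, 0, 0, 0], "ty": [0, 0, 0, 0, 0, 0], "tz": [-0.025, -0.05, -0.05, -0.05, -0.05, 0], "spin": [0, 0, 0, 0, 0, 0], "aperture": [0.4, 0.4, 0.4, 0.4, 0.4, 0.4]}

```text
clock: 9.75
position: [0.6254, -0.0096, 0.1707]
ee_rot: [-3.106, 0.467, -0.005]
force: [0.9, -0.6, -1.6]
width: 0.626
gripper_force: 50.0
```

Call:
nudge_tcp:
  segments: {"tx": [-0.1, -0.1, -0.15, -0.15, -0.1, 0, 0, 0, 0], "ty": [0, 0, 0, 0, 0, 0, 0, 0, 0], "tz": [0, 0, 0, 0, -0.05, -0.1, -0.1, 0, 0], "spin": [0, 0, 0, 0, 0, 0, 0, 0, 0], "aperture": [0.4, 0.4, 0.4, 0.4, 0.4, 0.4, 0.4, 0.4, 0.4]}

```text
clock: 10.65
position: [0.5097, 0.0255, 0.2185]
ee_rot: [3.107, -0.467, 0.001]
force: [-0.1, 0.4, -1.9]
width: 0.626
gripper_force: 50.0
```

```bash
python3 - <<'E'
from h import *
from cell import arm
np.set_printoptions(precision=4,suppress=True)
togo(arm,[0,0,0])
cs=load(arm); wrist(arm,'w5')
a,b,w=cs["scene"]["image"],cs["side"]["image"],cv2.imread("pics/w5.png")
r=lambda i,s:cv2.resize(i,s,interpolation=cv2.INTER_CUBIC)
o=np.zeros((600,800,3),np.uint8); o[:300,:400]=r(a[80:260,240:480],(400,300)); o[:300,400:]=r(b[120:270,230:430],(400,300)); o[300:,:400]=r(w,(400,300)); o[300:,400:]=r(a[270:405,200:380],(400,300))
cv2.imwrite("pics/c5.png",o)
# tray corners: outer rim z=.022 in scene
P=[onplane(ray(cs["scene"],p),[0,0,.022],[0,0,1]) for p in [(265,293),(340,322),(308,387),(231,354)]]
print(np.array(P),[np.linalg.norm(P[i]-P[i-1]) for i in range(4)],np.mean(P,0))
print("axis yaw",[np.degrees(np.arctan2(*(P[i]-P[i-1])[[1,0]])) for i in range(4)])
E
```

```text
pos [0.5097 0.0255 0.2185] toolx yaw -17.1 down [ 0.0005 -0.0001 -1.    ] t 10.65 F [-0.1  0.4 -1.9] w 0.626
tool move [-0.4798  0.1742  0.2182]
[[0.5377 0.3148 0.022 ]
 [0.3835 0.2508 0.022 ]
 [0.3315 0.3856 0.022 ]
 [0.4794 0.4473 0.022 ]] [np.float64(0.14477707107602406), np.float64(0.16693337016952625), np.float64(0.14446503884573986), np.float64(0.16020039633869115)] [0.433  0.3496 0.022 ]
axis yaw [np.float64(-66.25995963582128), np.float64(-157.4665841180284), np.float64(111.0719249385804), np.float64(22.650340621939662)]
```

View pics/c5.png

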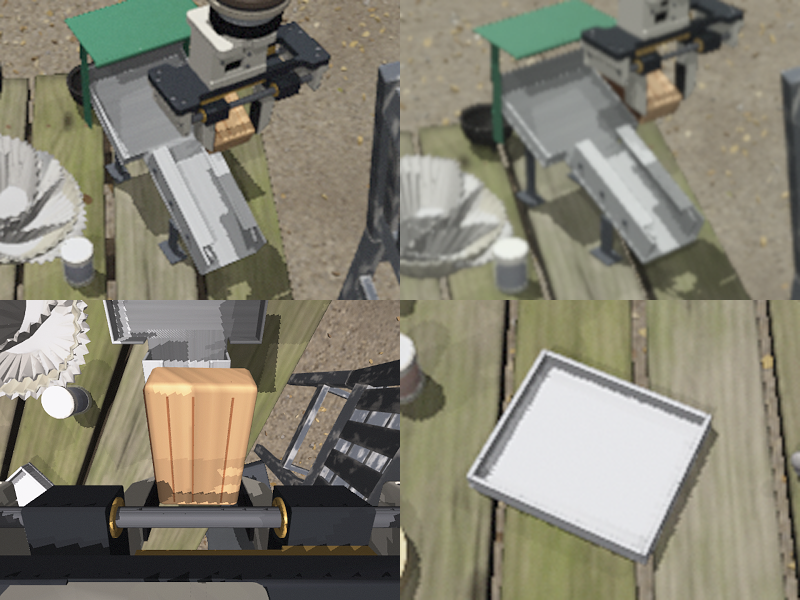

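The chunk is held securely. The tray centre is at about (0.433, 0.350) with its long axis at 22.5°, and its sides come out close to 170x140. I'll turn first, then carry it over.

Scaled: -0.138 rad / 3.1416 = -0.0439.

Call:
nudge_tcp:
  segments: {"tx": [0, 0, 0, 0, 0, 0], "ty": [0, 0, 0, 0, 0, 0], "tz": [0, 0, 0, 0, 0, 0], "spin": [-0.0439, -0.0439, -0.0439, -0.0439, -0.0439, 0], "aperture": [0.4, 0.4, 0.4, 0.4, 0.4, 0.4]}

```text
clock: 11.4
position: [0.5092, 0.0254, 0.2177]
ee_rot: [-3.08, -0.615, 0.003]
force: [-0.4, -0.4, -1.5]
width: 0.622
gripper_force: 50.0
```

Call:
nudge_tcp:
  segments: {"tx": [0, 0.01, 0.01, 0.01, 0, 0, 0, 0, 0, 0], "ty": [-0.1, -0.2, -0.2, -0.2, -0.2, -0.2, -0.2, -0.2, -0.15, 0], "tz": [0, 0, 0, 0, 0, 0, 0, 0, 0, 0], "spin": [0, 0, 0, 0, 0, 0, 0, 0, 0, 0], "aperture": [0.4, 0.4, 0.4, 0.4, 0.4, 0.4, 0.4, 0.4, 0.4, 0.4]}

```text
clock: 12.4
position: [0.3863, 0.3373, 0.2185]
ee_rot: [-3.078, -0.614, 0.002]
force: [-0.6, -0.1, -1.2]
width: 0.624
gripper_force: 50.0
```

```bash
python3 -c "
from h import *
from cell import arm
togo(arm,[.390,.332,.027])"
```

```text
pos [0.3863 0.3373 0.2185] toolx yaw 22.58 down [-0.0016  0.0025 -1.    ] t 12.4 F [-0.6 -0.1 -1.2] w 0.624
tool move [0.0015 0.0069 0.1914]
```

Scaled: 0.04 m / 0.2 = 0.2, 0.03 m / 0.2 = 0.15.

Call:
nudge_tcp:
  segments: {"tx": [0.005, 0, 0, 0, 0, 0, 0, 0], "ty": [0.02, 0.015, 0, 0, 0, 0, 0, 0], "tz": [0.1, 0.2, 0.2, 0.2, 0.15, 0, 0, 0], "spin": [0, 0, 0, 0, 0, 0, 0, 0], "aperture": [0.4, 0.4, 0.4, 0.4, 0.4, 0.4, 0.4, 0.4]}

```text
clock: 13.2
position: [0.3938, 0.3275, 0.0502]
ee_rot: [-3.081, -0.609, -0.003]
force: [0.4, 0.1, -0.7]
width: 0.622
gripper_force: 50.0
```

```bash
python3 - <<'E'
from h import *
from cell import arm
np.set_printoptions(precision=4,suppress=True)
togo(arm,[.390,.332,.027])
cs=load(arm)
r=lambda i,s:cv2.resize(i,s,interpolation=cv2.INTER_CUBIC)
o=np.zeros((300,800,3),np.uint8); o[:,:400]=r(cs["scene"]["image"][240:420,180:420],(400,300)); o[:,400:]=r(cs["side"]["image"][200:380,200:440],(400,300)); cv2.imwrite("pics/c6.png",o)
E
```

```text
pos [0.3938 0.3275 0.0502] toolx yaw 22.36 down [ 0.0018  0.0015 -1.    ] t 13.2 F [ 0.4  0.1 -0.7] w 0.622
tool move [-0.0018 -0.0056  0.0232]
```

View pics/c6.png

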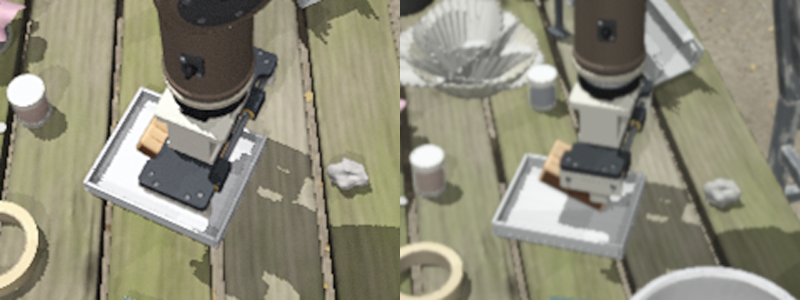

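The chunk is over the tray with its nose up, well inside the walls, and the jars and stone are undisturbed. I'll lower it to contact.

Scaled: 0.007 m / 0.2 = 0.035, -0.005 m / 0.2 = -0.025.

Call:
nudge_tcp:
  segments: {"tx": [-0.005, 0, 0, 0, 0, 0], "ty": [-0.025, 0, 0, 0, 0, 0], "tz": [0.035, 0.035, 0.02, 0.015, 0, 0], "spin": [0, 0, 0, 0, 0, 0], "aperture": [0.4, 0.4, 0.4, 0.4, 0.4, 0.4]}

```text
clock: 13.9
position: [0.39, 0.3309, 0.0275]
ee_rot: [3.081, 0.611, -0.0]
force: [0.3, 0.4, -0.9]
width: 0.626
gripper_force: 50.0
```

Call:
nudge_tcp:
  segments: {"tx": [0, 0, 0], "ty": [0, 0, 0], "tz": [0.01, 0, 0], "spin": [0, 0, 0], "aperture": [0.4, 0.4, 0.4]}

```text
clock: 14.2
position: [0.39, 0.331, 0.0257]
ee_rot: [3.082, 0.611, 0.0]
force: [0.5, 0.5, -1.4]
width: 0.626
gripper_force: 50.0
```

Scaled: 0.002 m / 0.2 = 0.01.

Call:
nudge_tcp:
  segments: {"tx": [0, 0, 0], "ty": [0, 0, 0], "tz": [0.01, 0, 0], "spin": [0, 0, 0], "aperture": [0.4, 0.4, 0.4]}

```text
clock: 14.5
position: [0.3903, 0.3312, 0.025]
ee_rot: [3.081, 0.611, 0.002]
force: [-3.4, -4.0, 19.5]
width: 0.623
gripper_force: 50.0
```

Call:
nudge_tcp:
  segments: {"tx": [0, 0, 0, 0], "ty": [0, 0, 0, 0], "tz": [0, 0, 0, 0], "spin": [0, 0, 0, 0], "aperture": [0.4, 0.4, 0.4, 0.4]}
  grip_n: 4

```text
clock: 14.9
position: [0.3907, 0.3316, 0.024]
ee_rot: [-3.081, -0.611, -0.002]
force: [2.1, 1.4, 5.3]
width: 0.631
gripper_force: 4.0
```

Contact made and the grip eased. Opening a little, then straight up.

Call:
nudge_tcp:
  segments: {"tx": [0, 0, 0, 0, 0, 0, 0], "ty": [0, 0, 0, 0, 0, 0, 0], "tz": [0, 0, 0, 0, 0, 0, 0], "spin": [0, 0, 0, 0, 0, 0, 0], "aperture": [0.63, 0.64, 0.66, 0.7, 0.74, 0.74, 0.74]}

```text
clock: 15.6
position: [0.3899, 0.3309, 0.0236]
ee_rot: [3.081, 0.611, -0.0]
force: [0.5, -0.1, -0.7]
width: 0.739
gripper_force: 0.0
```

Call:
nudge_tcp:
  segments: {"tx": [0, 0, 0, 0, 0, -0.15, -0.15, 0, 0], "ty": [0, 0, 0, 0, 0, 0, 0, 0, 0], "tz": [-0.05, -0.1, -0.2, -0.2, -0.2, -0.15, 0, 0, 0], "spin": [0, 0, 0, 0, 0, 0, 0, 0, 0], "aperture": [0.74, 0.74, 0.74, 0.74, 0.74, 0.74, 0.74, 0.74, 0.74]}

```text
clock: 16.5
position: [0.3344, 0.3079, 0.2044]
ee_rot: [3.081, 0.612, 0.002]
force: [-0.2, 0.3, 0.2]
width: 0.741
gripper_force: 0.0
```

```bash
python3 - <<'E'
from h import *
from cell import arm
np.set_printoptions(precision=4,suppress=True)
d=wrist(arm,'w7'); im=d["image"]; hsv=cv2.cvtColor(im,cv2.COLOR_BGR2HSV)
m=cv2.inRange(hsv,(5,60,90),(25,255,255)); m[300:]=0; m=cv2.morphologyEx(m,cv2.MORPH_OPEN,np.ones((5,5)))
for ct in cv2.findContours(m,0,2)[0]:
    if cv2.contourArea(ct)<1500: continue
    box=cv2.boxPoints(cv2.minAreaRect(ct)); P=np.array([onplane(ray(d,p),[0,0,.034],[0,0,1]) for p in box])
    print(cv2.contourArea(ct),box.tolist(),P,[np.linalg.norm(P[i]-P[i-1]) for i in range(4)],"centre",P.mean(0))
    ap=cv2.approxPolyDP(cv2.convexHull(ct),5,True)[:,0]; print(ap.tolist())
    Q=P.mean(0)[:2]-[.433,.350]; a=np.radians(22.5); print("in tray",Q@[np.cos(a),np.sin(a)],Q@[-np.sin(a),np.cos(a)])
E
```

```text
10584.5 [[378.9894104003906, 261.93914794921875], [562.9763793945312, 180.50228881835938], [602.9364013671875, 270.78228759765625], [418.94940185546875, 352.2191467285156]] [[0.3199 0.2401 0.034 ]
 [0.4497 0.1235 0.034 ]
 [0.3922 0.0424 0.034 ]
 [0.2484 0.1623 0.034 ]] [np.float64(0.1056061148052817), np.float64(0.17447502184490327), np.float64(0.09942449794867855), np.float64(0.18727688115866603)] centre [0.3526 0.1421 0.034 ]
[[584, 228], [577, 277], [555, 292], [515, 295], [403, 282], [383, 271], [386, 260], [537, 192], [563, 193]]
in tray -0.15388472485386495 -0.16130707300382252
7471.0 [[281.0, 35.0], [352.0, 35.0], [352.0, 152.0], [281.0, 152.0]] [[0.4619 0.3921 0.034 ]
 [0.4833 0.3403 0.034 ]
 [0.4013 0.3038 0.034 ]
 [0.378  0.36   0.034 ]] [np.float64(0.08981794204298642), np.float64(0.055986043990409365), np.float64(0.08982498164972672), np.float64(0.06076514885053572)] centre [0.4311 0.3491 0.034 ]
[[352, 37], [349, 150], [286, 151], [283, 36]]
in tray -0.0020781811065964063 -0.00016693416613510327
```

```bash
python3 -c "
from cell import arm
print(arm.sign_off())"
```

```text
the job is handed in; nothing more can be done
None
```

The chunk was pushed up into the pan and now lies flat in the tray, measured about 2 mm from its centre; the robot came near neither the jars nor the stone, and I handed the job in at about 16.6 s.

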